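Wedge the rocking box steady

TASK

The wooden box on four legs rocks on the bench because one leg, the one diagonally opposite the iron weight on its lid, is too short. Push the loose wooden wedge along the bench, thin end first, under the short leg until it is snug and the box stands level without rocking; then prove it by pressing firmly (about 10 N) straight down on the lid over that leg for a second, and take the hand away. Touch and push only: do not lift anything, do not shove the box along, and leave the other things on the bench alone.

Things in the scene. Friction and masses are not known exactly. Their poses are not given: they have to be found in the camera images.
- box: Low wooden box on four 36 mm square legs centred at own (+-90, +-130). Lid 230 (own x) x 310 (own y), top 75 above the bench; body 220 x 300, its underside 30 above the bench. Dark iron weight, 44 x 44, fixed on the lid at (-75, +115), its knob to 113 above the bench. 1.0 to 1.7 kg. The leg at (+90, -130) is short; the others stand on the bench. Origin: at bench level under the middle.
- corner (a point): Where to press: top of the lid straight above the middle of the short leg, diagonally opposite the iron weight, 75 above the bench. Unwedged, 4 to 9 N here tips the box until the short foot touches the bench; let go, it rocks back level.
- foot (a point): Point at bench level straight below the middle of the short leg, 36 mm square. That leg's underside hovers 5 to 10 mm above this point (differs each time, not told).
- wedge: Loose brown wooden wedge, 150 long (own x), 50 wide (own y), 90 g; top slopes evenly from 28 thick at the blunt end (x = -75) to 3 at the thin nose (x = +75). Origin: middle of the underside. Starts with its nose 28 to 78 mm short of the short leg, pointing along the box's own +y at it, up to 0.2 rad askew and 30 mm aside. Stays where pushed; does not slip out under load.
- offcut: Bystander: dark wood block 45 x 90 x 38 high near the wedge. Origin under its centre.
- pencil: Bystander: flat red pencil 12 x 170 x 8 high near the wedge. Origin under its centre.
- square: Bystander: try square, dark wood stock 110 long with steel blade 150. Origin under the stock's centre.
- glue: Bystander: glue bottle, 60 across, 170 high. Origin under its centre.
- jar: Bystander: glass jar with lid, 64 across, 75 high. Origin under its centre.
- tape: Bystander: tape measure, 70 x 35 x 65 high. Origin under its centre.
- mallet: Bystander: wooden mallet lying down, about 290 long, 60 high. Origin at bench level under the handle's middle.

How it is judged (in metres and radians):
On the way:
1. the lid over the short leg is pressed down firmly (over 7 N) and, with the wedge under that leg carrying the load, does not go down (contact force between the fingers and box above 7 N and contact force between wedge and box above 5 N and horizontal distance between the grasp point and corner below 0.06 m and angle between box's own z axis and vertical below 0.015 rad and x of foot in the frame of wedge between -0.02 and 0.09 m and y of foot in the frame of wedge between -0.035 and 0.035 m), for 0.3 s.
At the end, for the whole second after the job is handed in: The wedge lies on the bench under the short leg, the box stands level within 0.015 rad (about 2 mm at that leg) and within 30 mm of where it stood, all at rest, after a press of over 7 N for 0.3 s over the short leg, carried by the wedge (over 5 N), that did not tip the box by more than 0.015 rad (angle between box's own z axis and vertical below 0.015 rad and x of foot in the frame of wedge between -0.02 and 0.09 m and y of foot in the frame of wedge between -0.035 and 0.035 m and linear speed of each of box, wedge below 0.01 m/s and height (world z) of wedge below 0.006 m and distance of box from where it was at the start of the episode below 0.03 m); the robot touches nothing.
It fails at once if the wedge is lifted or tipped up (height (world z) of wedge above 0.012 m or angle between wedge's own z axis and vertical above 0.25 rad).
It fails at once if the box is lifted, tipped well over or shoved more than 30 mm (height (world z) of box above 0.015 m or angle between box's own z axis and vertical above 0.15 rad or distance of box from where it was at the start of the episode above 0.03 m).
It fails at once if a bystander is moved more than 30 mm or tipped (distance of any of offcut, pencil, square, glue, jar, tape, mallet from where it was at the start of the episode above 0.03 m or angle between any of offcut, pencil, square, glue, jar, tape, mallet's own z axis and vertical above 0.4 rad).
It also fails if it takes over 54 s, if anything falls off the work surface, if the arm or the gripper's body presses on something with over 40 N, if the wrist force passes 120 N, or if a joint passes its speed limit or range.

ROBOT

A 6-joint arm with a two-finger parallel gripper is mounted at the origin on the work surface. World frame = base frame: x ahead of the robot, y to its left, z up, the work surface at z = 0. Lengths are in mm, angles in rad, forces in N, time in s.
With the tool pointing down it reaches from about 275 to 1000 mm from the base axis. Payload 8.4 kg.
Tool frame: the origin (TCP) lies midway between the tips of the shut fingers; the grasp point (between the pads) lies 19 mm behind it; z points along the fingers, y is the direction in which the jaws open and shut (so a half turn about z gives the same grasp; the last joint's range is limited). The gripper opens to 85 mm and grips with 20 to 120 N. Pads are 22 mm wide; open, the fingers measure 114 mm over their backs; the gripper's body (76 mm by 85 mm) begins 54 mm behind the grasp point. The pads swing forward as they close: fully open they stand 13 mm farther back than shut.
Start: joints at [1.253, 0.353, 1.633, -0, 1.155, -0.002], TCP at [194.109, 594.096, 231.281] pointing down, gripper open.
Joint ranges: [-2.63, 2.63], [-0.92, 2.1], [0.06, 2.66], [-1.3, 4.44], [0, 2.69], [-3.02, 3.02]. Speed limits (rad/s): [2.22, 2.22, 2.79, 3.14, 3.14, 3.14].

INTERFACE

Orientations are given as [roll, pitch, yaw] about the fixed x, y, z axes, in that order (R = Rz(yaw) Ry(pitch) Rx(roll)).
In Python, from rig import * gives the robot as it stands.
- The arm moves only by the tool play_rows, never from a script. Its argument "moves" is a list of rows, each a list of 3 entries, a list of its own where there are three numbers: the shift along the tool's x, y, z in m, then the turn, a rotation vector about the tool's x, y, z in rad, then the opening in per cent of the stroke, from 0 (shut) to 100 (fully open). In form: [[[x, y, z], [rx, ry, rz], fingers], ...]. A call has 1 to 20 rows; each row shifts and turns the commanded pose from where the row before left it, along the tool's axes as they then stand; what a row does not reach is not made up. A row lasts 1/10 s, in which the tool goes at most 50 mm and 8.59 degrees, less where a joint would pass 70% of its speed; a pose out of reach is approached as far as the arm can. A call is refused whole if a number of a shift passes 0.05 or a number of a turn 0.15, either way. A call with a gripper value outside its range is refused whole. The fingers move at their own pace and stop on an object; "squeeze" is the grip in N (left out, the last holds). Time passes only in rows, so rows that do not move let the fingers close. It gives the time, the measured TCP pose, the force and the opening at its end, in the units of the state.
- sense(): the state, without advancing time (a new reading comes with each control period).
- grab_frame(name): name is "scene" or "top" or "wrist"; returns a dict with "pixels" (480x640x3 uint8, red, green, blue), "intrinsics" (3x3 intrinsics, pixels), "R" (3x3) and "t" (3): a world point X has camera coordinates R X + t. Camera axes: x right, y down, z forward; pixel columns grow to the right and rows downward; lengths in mm; the calibration is good to about 2 mm. A picture is of the moment at which its call begins. There is no depth.
- sign_off(): hands the job in, once; it reports no verdict.
The state is a dict: "clock": time; "qpos": joint angles; "qvel": joint speeds; "joint_efforts": joint torques, N m; "eef_pos": TCP position; "tcp_rot": TCP orientation; "contact_force": force on the tool from outside, world axes, zero at the start; "wrist_torque": the same for the moment, N m; "opening": opening from 0.0 (shut) to 1.0 (fully open).
Only numpy, scipy, OpenCV 4.12 (cv2) and the standard library are available. Lean on these libraries where they do the work, as an engineer would, in place of code of your own. Each camera call takes 0.05 s, during which the arm holds its last target. There are 200 camera calls.

## Working session

There is one attempt and no reset: what is moved stays moved. The work goes in short steps, Python scripts to look and compute and a tool call to move; the robot and the scene stay as the last step left them, time stands still between calls to the robot, and variables do not carry over. Pictures are saved under pics/ and viewed, about 8 in all and at most 12, crops included, and the job is handed in when it is done.

Besides the shell and the picture viewer there is one more tool, called after "Call:" by a JSON object that holds its "method" and its "body". play_rows: Moves the arm, as the interface text tells. Its arguments: {"type":"object","properties":{"moves":{"type":"array"},"squeeze":{"type":"number"}},"required":["moves"]}

```bash
mkdir -p pics; cat > h.py <<'E'
from rig import *
import numpy as np, cv2
def snap(n,f):
    d=grab_frame(n); cv2.imwrite('pics/'+f+'.png',cv2.cvtColor(d['pixels'],cv2.COLOR_RGB2BGR))
    np.savez('pics/'+f+'.npz',**{k:np.array(v) for k,v in d.items()}); return d
def ray(d,uv,z):
    K,R,t=[np.array(d[k],float) for k in('intrinsics','R','t')]
    c=-R.T@t; out=[]
    for p in np.atleast_2d(uv):
        v=R.T@np.linalg.inv(K)@[p[0],p[1],1]; out.append(c+v*(z-c[2])/v[2])
    return np.array(out)
def proj(d,X):
    K,R,t=[np.array(d[k],float) for k in('intrinsics','R','t')]
    p=(np.atleast_2d(X)@R.T+t)@K.T; return p[:,:2]/p[:,2:]
E
python3 - <<'E'
from h import *
for n in('top','scene'):
    d=snap(n,n+'0'); R,t=np.array(d['R']),np.array(d['t']); print(n,-R.T@t, R[2])
s=sense();print(s)
E
```

```text
top [ 288.08303865  103.25893805 1400.50701412] [ 0.18665342  0.00533386 -0.98241134]
scene [1100.01427134  567.11589674  891.71127999] [-0.50664479 -0.40440829 -0.761423  ]
{'clock': 0.1, 'qpos': array([ 1.25260794e+00,  3.53560641e-01,  1.63402611e+00, -3.39653049e-05,
        1.15517855e+00, -2.38099455e-03]), 'qvel': array([ 0.00017241, -0.00066459, -0.00315883,  0.0004147 , -0.00112385,
       -0.00118042]), 'joint_efforts': array([-6.98411768e-04, -6.06355262e+01, -3.42817318e+01, -3.76229241e-05,
        3.99071228e-03,  1.77202014e-05]), 'eef_pos': array([193.98905661, 593.71270858, 230.66254257]), 'tcp_rot': array([-3.14041993e+00,  2.82654701e-05,  2.82579901e+00]), 'contact_force': array([ 0.21135434, -0.10239859,  0.59376711]), 'wrist_torque': array([-0.00438438,  0.01990365, -0.03105237]), 'opening': 1.0031246404486873}
```

View pics/top0.png

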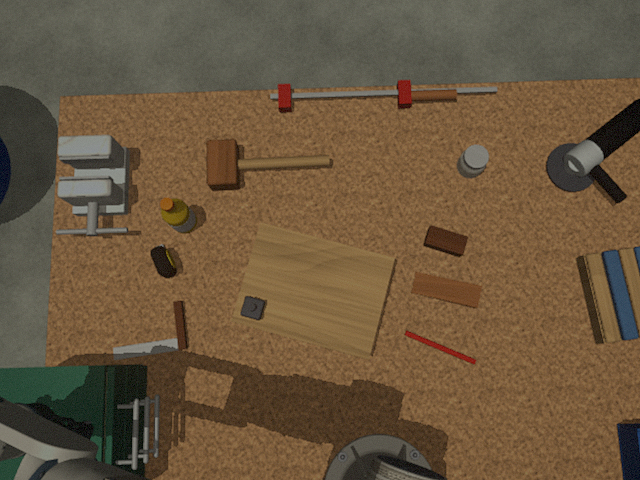

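View pics/scene0.png

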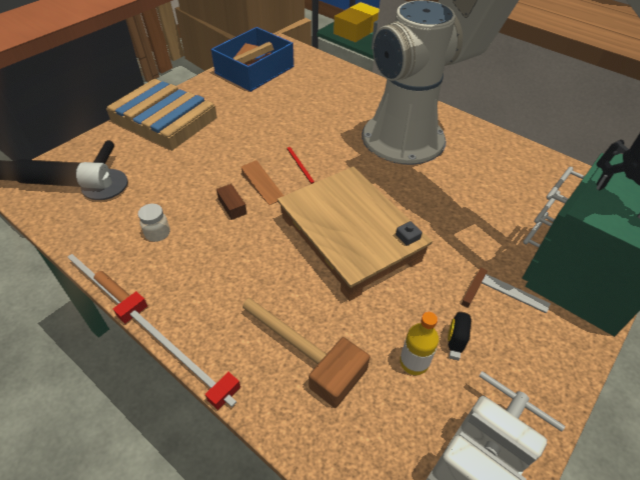

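Top view: the lid corners are near (260,223), (396,258), (373,354) and (236,318), with the weight at (253,307). So the short leg is at the upper-right corner (396,258). The wedge is at (447,289), pointing left, between the offcut (446,241) and the pencil (440,347). The scene view agrees.

```bash
cat > m.py <<'E'
from h import *
d=dict(np.load('pics/top0.npz')); im=d['pixels']
c=cv2.cvtColor(im[215:365,225:500],cv2.COLOR_RGB2BGR); cv2.imwrite('pics/crop1.png',cv2.resize(c,None,fx=2.9,fy=2.9,interpolation=cv2.INTER_CUBIC)[:, :800])
L=np.array([[260,223],[396,258],[373,354],[236,318]],float)
P=ray(d,L,75); print(P.round(1)); print([np.linalg.norm(P[i]-P[i-1]).round(1) for i in range(4)])
print('weight',ray(d,[253,307],100).round(1))
hsv=cv2.cvtColor(im,cv2.COLOR_RGB2HSV); print('cols',hsv[289,447],hsv[265,420],hsv[290,495],hsv[290,330])
E
python3 m.py
```

```text
[[592.1 245.6  75. ]
 [503.4 -54.6  75. ]
 [296.2   5.5  75. ]
 [381.8 299.9  75. ]]
[np.float64(217.2), np.float64(313.0), np.float64(215.8), np.float64(306.6)]
weight [[402.4 259.7 100. ]]
cols [ 13 162 112] [ 15 129 144] [ 16 139 121] [ 17 129 132]
```

View pics/crop1.png

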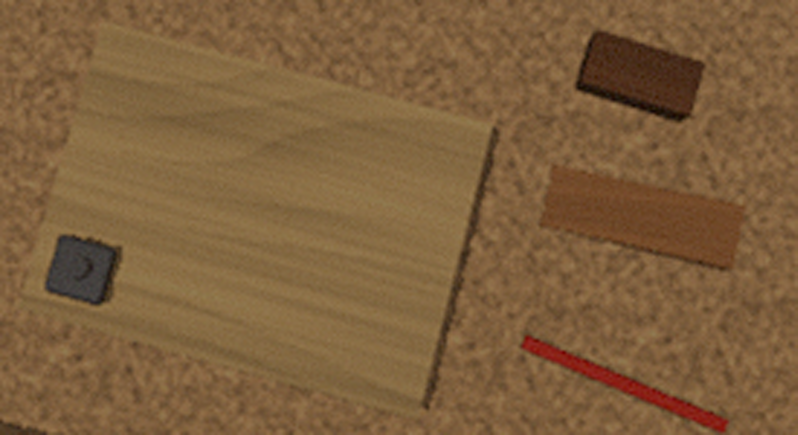

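The crop shows the lid corners at crop pixels (103,24), (497,127), (427,408) and (22,295). The wedge nose edge runs (553,167)-(540,226) and the blunt edge (744,206)-(727,269).

```bash
cat > m2.py <<'E'
from h import *
d=dict(np.load('pics/top0.npz'))
o=lambda a:np.array(a,float)/2.9+[225,215]
def fit(model,pts):  # rigid 2D: pts = Rmodel + t
    m,p=np.array(model,float),pts[:,:2]; mc,pc=m.mean(0),p.mean(0); A,B=m-mc,p-pc
    th=np.arctan2((A[:,0]*B[:,1]-A[:,1]*B[:,0]).sum(),(A*B).sum()); c,s=np.cos(th),np.sin(th); R=np.array([[c,-s],[s,c]])
    t=pc-R@mc; print('th',th.round(3),'t',t.round(1),'res',(p-(m@R.T+t)).round(1).tolist()); return R,t,th
P=ray(d,o([[103,24],[497,127],[427,408],[22,295]]),75)
Rb,tb,hb=fit([[115,155],[115,-155],[-115,-155],[-115,155]],P)
foot=Rb@[90,-130]+tb; print('foot',foot.round(1))
W=np.vstack([ray(d,o([[553,167],[540,226]]),3),ray(d,o([[744,206],[727,269]]),28)])
Rw,tw,hw=fit([[75,-25],[75,25],[-75,-25],[-75,25]],W)
print('foot in wedge',Rw.T@(foot-tw),'wedge dir err vs box y',hw-hb-np.pi/2,'blunt mid',Rw@[-75,0]+tw)
print('wedge in box',Rb.T@(tw-tb),'offcut',ray(d,o([[600,30],[703,62],[685,108],[578,85]]),38).round(0).tolist())
print('pencil',ray(d,o([[525,343],[727,427]]),8).round(0).tolist())
E
python3 m2.py
```

```text
th -0.294 t [442.6 125.9] res [[-6.2, 3.5], [-6.1, 0.4], [5.0, -3.6], [7.3, -0.2]]
foot [491.1 -24.6]
th 1.295 t [ 436.3 -171.2] res [[-1.2, -1.2], [-0.1, -1.7], [0.9, -0.3], [0.4, 3.1]]
foot in wedge [156.03170894 -12.85198622] wedge dir err vs box y 0.018682046651227857 blunt mid [ 415.9019493 -243.4145224]
wedge in box [  80.06507861 -286.24456817] offcut [[583.0, -145.0, 38.0], [555.0, -225.0, 38.0], [518.0, -208.0, 38.0], [539.0, -125.0, 38.0]]
pencil [[341.0, -76.0, 8.0], [272.0, -229.0, 8.0]]
```

Call:
{"method": "play_rows", "body": {"moves": [[[-0.0235, -0.0385, 0], [0, 0, 0], 25], [[-0.0235, -0.0385, 0], [0, 0, 0], 25], [[-0.0235, -0.0385, 0], [0, 0, 0], 25], [[-0.0235, -0.0385, 0], [0, 0, 0], 25], [[-0.0235, -0.0385, 0], [0, 0, 0], 25], [[-0.0235, -0.0385, 0], [0, 0, 0], 25], [[-0.0235, -0.0385, 0], [0, 0, 0], 25], [[-0.0235, -0.0385, 0], [0, 0, 0], 25], [[-0.0235, -0.0385, 0], [0, 0, 0], 25], [[-0.0235, -0.0385, 0], [0, 0, 0], 25], [[-0.0235, -0.0385, 0], [0, 0, 0], 25], [[-0.0235, -0.0385, 0], [0, 0, 0], 25], [[-0.0235, -0.0385, 0], [0, 0, 0], 25], [[-0.0235, -0.0385, 0], [0, 0, 0], 25], [[-0.0235, -0.0385, 0], [0, 0, 0], 25], [[-0.0235, -0.0385, 0], [0, 0, 0], 25], [[-0.0235, -0.0385, 0], [0, 0, 0], 25], [[-0.0235, -0.0385, 0], [0, 0, 0], 25], [[-0.0235, -0.0385, 0], [0, 0, 0], 25], [[-0.0235, -0.0385, 0], [0, 0, 0], 25]]}}

```text
clock: 2.1
eef_pos: [401.5, -285.8, 231.0]
tcp_rot: [3.141, -0.0, 2.825]
contact_force: [1.1, 0.4, 0.2]
opening: 0.253
```

Call:
{"method": "play_rows", "body": {"moves": [[[0, 0, 0], [0, 0, 0.14], 25], [[0, 0, 0], [0, 0, 0.14], 25], [[0, 0, 0], [0, 0, 0.14], 25], [[0, 0, 0], [0, 0, 0.14], 25], [[0, 0, 0], [0, 0, 0.14], 25], [[0, 0, 0], [0, 0, 0.14], 25], [[0, 0, 0], [0, 0, 0.14], 25], [[0, 0, 0], [0, 0, 0.14], 25], [[0, 0, 0], [0, 0, 0.14], 25], [[0, 0, 0], [0, 0, 0.14], 25], [[0, 0, 0], [0, 0, 0.13], 25], [[0, 0, 0], [0, 0, 0], 25], [[0, 0, 0], [0, 0, 0], 25], [[0, 0, 0], [0, 0, 0], 25]]}}

```text
clock: 3.5
eef_pos: [401.7, -283.7, 231.2]
tcp_rot: [-3.141, -0.0, 1.299]
contact_force: [-0.9, 0.5, -0.1]
opening: 0.247
```

```bash
python3 - <<'E'
from h import *
d=snap('wrist','w1');s=sense();print(s['clock'],s['eef_pos'],s['tcp_rot'],s['contact_force'],s['opening']);R,t=np.array(d['R']),np.array(d['t']); print(-R.T@t, R)
E
```

```text
3.55 [ 401.67389896 -283.74164981  231.20181528] [-3.14142913e+00 -6.62537202e-05  1.29812259e+00] [-0.27179834  0.06418019  0.58877392] 0.2484238137461307
[ 423.65273253 -205.1706954   372.90203967] [[ 0.96293494 -0.26972973 -0.00147275]
 [-0.25507038 -0.91234966  0.32024554]
 [-0.08772341 -0.30799996 -0.94733343]]
```

View pics/w1.png

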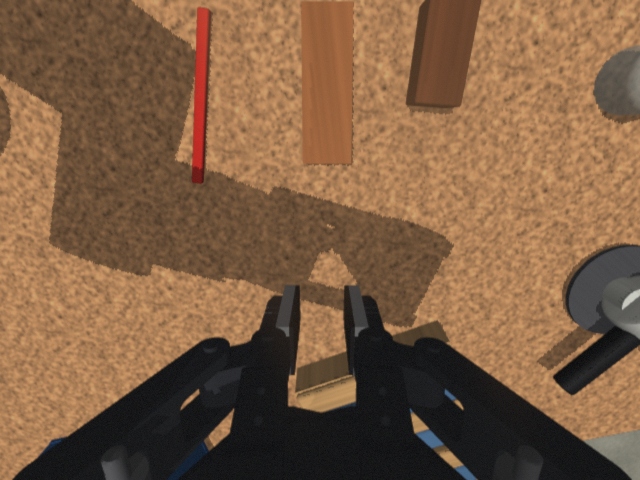

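The wrist view shows the wedge square to the tool, with its blunt end near (328,163). The box edge is out of view, so I'll move forward for one look.

Call:
{"method": "play_rows", "body": {"moves": [[[0.04, 0, 0], [0, 0, 0], 25], [[0.04, 0, 0], [0, 0, 0], 25], [[0.04, 0, 0], [0, 0, 0], 25], [[0.03, 0, 0], [0, 0, 0], 25], [[0, 0, 0], [0, 0, 0], 25], [[0, 0, 0], [0, 0, 0], 25]]}}

```text
clock: 4.15
eef_pos: [442.6, -139.1, 231.3]
tcp_rot: [3.141, 0.0, 1.299]
contact_force: [-0.2, -0.4, 0.8]
opening: 0.25
```

```bash
python3 - <<'E'
from h import *
d=snap('wrist','w2');s=sense();print(s['clock'],s['eef_pos'],s['tcp_rot'])
E
```

```text
4.2 [ 442.44403672 -139.6523354   231.31771286] [3.14151494e+00 3.34172681e-04 1.29742040e+00]
```

View pics/w2.png

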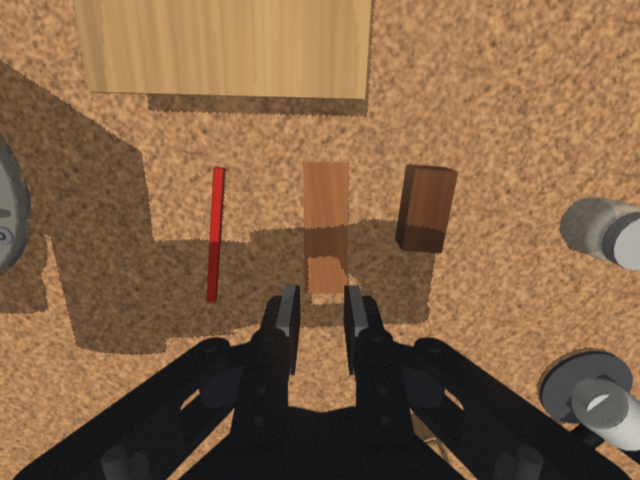

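Lid near-edge corners at (91,92) and (367,98); wedge nose at (304,162)-(348,162), blunt end at about (308,293)-(348,293).

```bash
cat > m3.py <<'E'
from h import *
d=dict(np.load('pics/w2.npz'))
L=ray(d,[[91,92],[367,98],[79,10],[371,10]],75)[:,:2]; e=L[1]-L[0]; print('edge len',np.linalg.norm(e),'side len dirs',np.arctan2(*(L[0]-L[2])[::-1]),np.arctan2(*(L[1]-L[3])[::-1])); hb=np.arctan2(e[1],e[0])
c,s=np.cos(hb),np.sin(hb); Rb=np.array([[c,-s],[s,c]]); mid=(L[0]+L[1])/2
foot=mid+Rb@[90,25]; print('hb',hb,'mid',mid,'foot',foot, 'foot from corner',L[1]+Rb@[-25,25],'box origin',mid+Rb@[0,155])
N=ray(d,[[304,162],[348,162]],3)[:,:2]; B=ray(d,[[307,293],[348,293]],28)[:,:2]
w1=dict(np.load('pics/w1.npz')); B1=ray(w1,[[303,164],[352,164]],28)[:,:2]; print('blunt w2,w1',B.tolist(),B1.tolist())
nm=N.mean(0); bm=B1.mean(0); v=nm-bm; hw=np.arctan2(v[1],v[0]); print('len',np.linalg.norm(v),'hw',hw,'rel',hw-hb-np.pi/2,'nose',nm,'blunt',bm)
print('nose in box',Rb.T@(nm-foot),'blunt in box(foot origin)',Rb.T@(bm-foot))
E
python3 m3.py
```

```text
edge len 229.51369665384496 side len dirs -1.9083827624958096 -1.8487731078524057
hb -0.29317588166890246 mid [396.21717946 -18.41393455] foot [489.6018111  -20.49012643] foot from corner [489.3690345  -20.41985704] box origin [441.01125675 129.97235404]
blunt w2,w1 [[396.9067947965805, -237.4374491349004], [443.1606470555511, -250.3560557820513]] [[394.1130291445232, -238.2261953325966], [442.55949835868705, -251.78775971694148]]
len 149.5341442065094 hw 1.302973462131299 rel 0.0253530170053049 nose [ 457.90786513 -100.80382691] blunt [ 418.33626375 -245.00697752]
nose in box [ -7.13141231 -86.0461484 ] blunt in box(foot origin) [  -3.34067673 -235.53223674]
```

Box heading is -0.293 and the foot is at about (490,-20). The wedge nose is 68 mm short of the leg and 7 mm aside, with a 0.025 rad skew. I'll go behind the blunt end and down.

Call:
{"method": "play_rows", "body": {"moves": [[[-0.04, 0.001, 0], [0, 0, 0], 25], [[-0.04, 0.002, 0], [0, 0, 0], 25], [[-0.04, 0.002, 0], [0, 0, 0], 25], [[-0.023, 0, 0], [0, 0, 0], 25], [[0, 0, 0.04], [0, 0, 0], 25], [[0, 0, 0.045], [0, 0, 0], 25], [[0, 0, 0.045], [0, 0, 0], 25], [[0, 0, 0.04], [0, 0, 0], 25], [[0, 0, 0.03], [0, 0, 0], 25], [[0, 0, 0.02], [0, 0, 0], 25], [[0, 0, 0], [0, 0, 0], 25], [[0, 0, 0], [0, 0, 0], 25]]}}

```text
clock: 5.4
eef_pos: [408.0, -279.2, 11.4]
tcp_rot: [-3.141, -0.0, 1.295]
contact_force: [-0.0, -0.4, 0.3]
opening: 0.252
```

Call:
{"method": "play_rows", "body": {"moves": [[[0.006, 0, 0], [0, 0, 0], 25], [[0.006, 0, 0], [0, 0, 0], 25], [[0.005, 0, 0], [0, 0, 0], 25], [[0.004, 0, 0], [0, 0, 0], 25], [[0.004, 0, 0], [0, 0, 0], 25], [[0.004, 0, 0], [0, 0, 0], 25], [[0, 0, 0], [0, 0, 0], 25]]}}

```text
clock: 6.1
eef_pos: [416.5, -250.0, 11.3]
tcp_rot: [-3.142, -0.0, 1.296]
contact_force: [-0.6, -0.8, -0.6]
opening: 0.251
```

Call:
{"method": "play_rows", "body": {"moves": [[[0.005, 0, 0], [0, 0, 0.005], 25], [[0.005, 0, 0], [0, 0, 0.005], 25], [[0.005, 0, 0], [0, 0, 0.005], 25], [[0.005, 0, 0], [0, 0, 0.005], 25], [[0.005, 0, 0], [0, 0, 0.005], 25], [[0.005, 0, 0], [0, 0, 0.005], 25], [[0.005, 0, 0], [0, 0, 0.005], 25], [[0.005, 0, 0], [0, 0, 0.005], 25], [[0.005, 0, 0], [0, 0, 0.005], 25], [[0.005, 0, 0], [0, 0, 0], 25], [[0, 0, 0], [0, 0, 0], 25]]}}

```text
clock: 7.2
eef_pos: [431.0, -202.0, 11.2]
tcp_rot: [-3.141, -0.0, 1.251]
contact_force: [0.6, -0.2, -0.1]
opening: 0.251
```

```bash
python3 - <<'E'
from h import *
s=sense();print(s['clock'],s['eef_pos'],s['tcp_rot'],s['contact_force'])
d=snap('wrist','w3');im=d['pixels']; h=cv2.cvtColor(im,cv2.COLOR_RGB2HSV)
t=snap('top','t3'); print(ray(t,[[0,0]],0)[0])
a=cv2.resize(im,(400,300)); c=cv2.resize(t['pixels'][225:315,380:500],(400,300),interpolation=cv2.INTER_CUBIC)
cv2.imwrite('pics/c3.png',cv2.cvtColor(np.hstack([a,c]),cv2.COLOR_RGB2BGR))
E
```

```text
7.2 [ 431.00212569 -202.02491726   11.20879374] [-3.14124428e+00 -2.20894946e-04  1.25124056e+00] [ 0.62353199 -0.19990086 -0.069485  ]
[1215.02007989  914.05980986    0.        ]
```

View pics/c3.png

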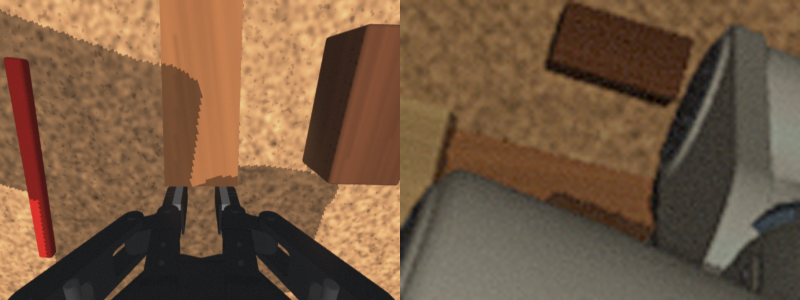

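The wedge is square on the fingers with its nose at the box edge. I'll continue to just before snug, then take small steps watching the force.

Call:
{"method": "play_rows", "body": {"moves": [[[0.005, 0, 0], [0, 0, 0], 25], [[0.005, 0, 0], [0, 0, 0], 25], [[0.005, 0, 0], [0, 0, 0], 25], [[0.005, 0, 0], [0, 0, 0], 25], [[0, 0, 0], [0, 0, 0], 25]]}}

```text
clock: 7.8
eef_pos: [437.4, -183.0, 11.3]
tcp_rot: [-3.141, -0.0, 1.251]
contact_force: [0.5, 0.2, -0.2]
opening: 0.252
```

Call:
{"method": "play_rows", "body": {"moves": [[[0.003, 0, 0], [0, 0, 0], 25], [[0.002, 0, 0], [0, 0, 0], 25], [[0, 0, 0], [0, 0, 0], 25]]}}

```text
clock: 8.1
eef_pos: [438.9, -178.8, 11.3]
tcp_rot: [3.142, -0.0, 1.251]
contact_force: [0.6, -0.6, 0.3]
opening: 0.248
```

Call:
{"method": "play_rows", "body": {"moves": [[[0.003, 0, 0], [0, 0, 0], 25], [[0.002, 0, 0], [0, 0, 0], 25], [[0, 0, 0], [0, 0, 0], 25]]}}

```text
clock: 8.4
eef_pos: [440.5, -174.0, 11.3]
tcp_rot: [3.142, -0.0, 1.251]
contact_force: [-0.3, -0.2, -0.5]
opening: 0.25
```

Call:
{"method": "play_rows", "body": {"moves": [[[0.003, 0, 0], [0, 0, 0], 25], [[0, 0, 0], [0, 0, 0], 25]]}}

```text
clock: 8.6
eef_pos: [441.4, -171.2, 11.3]
tcp_rot: [-3.142, -0.0, 1.251]
contact_force: [-0.6, -0.6, -0.1]
opening: 0.247
```

Call:
{"method": "play_rows", "body": {"moves": [[[0.003, 0, 0], [0, 0, 0], 25], [[0, 0, 0], [0, 0, 0], 25]]}}

```text
clock: 8.8
eef_pos: [442.4, -168.3, 11.3]
tcp_rot: [-3.142, -0.0, 1.251]
contact_force: [-0.8, 0.0, 1.5]
opening: 0.255
```

Call:
{"method": "play_rows", "body": {"moves": [[[0.003, 0, 0], [0, 0, 0], 25], [[0, 0, 0], [0, 0, 0], 25]]}}

```text
clock: 9.0
eef_pos: [443.3, -165.4, 11.3]
tcp_rot: [-3.142, -0.0, 1.251]
contact_force: [0.0, 0.7, -0.6]
opening: 0.252
```

Call:
{"method": "play_rows", "body": {"moves": [[[0.003, 0, 0], [0, 0, 0], 25], [[0, 0, 0], [0, 0, 0], 25]]}}

```text
clock: 9.2
eef_pos: [444.3, -162.6, 11.3]
tcp_rot: [3.142, -0.0, 1.251]
contact_force: [-1.1, -0.5, -0.6]
opening: 0.252
```

Call:
{"method": "play_rows", "body": {"moves": [[[0.003, 0, 0], [0, 0, 0], 25], [[0, 0, 0], [0, 0, 0], 25]]}}

```text
clock: 9.4
eef_pos: [445.2, -159.7, 11.3]
tcp_rot: [3.142, -0.0, 1.251]
contact_force: [0.3, -0.3, 1.0]
opening: 0.246
```

Call:
{"method": "play_rows", "body": {"moves": [[[0.002, 0, 0], [0, 0, 0], 25], [[0, 0, 0], [0, 0, 0], 25]]}}

```text
clock: 9.6
eef_pos: [445.8, -157.9, 11.3]
tcp_rot: [-3.142, -0.0, 1.251]
contact_force: [0.3, -0.2, -0.1]
opening: 0.25
```

Call:
{"method": "play_rows", "body": {"moves": [[[0.002, 0, 0], [0, 0, 0], 25], [[0, 0, 0], [0, 0, 0], 25]]}}

```text
clock: 9.8
eef_pos: [446.4, -156.1, 11.3]
tcp_rot: [3.142, -0.0, 1.251]
contact_force: [-0.5, -0.1, 0.4]
opening: 0.248
```

Call:
{"method": "play_rows", "body": {"moves": [[[0.002, 0, 0], [0, 0, 0], 25], [[0, 0, 0], [0, 0, 0], 25]]}}

```text
clock: 10.0
eef_pos: [447.1, -154.1, 11.3]
tcp_rot: [3.142, -0.0, 1.251]
contact_force: [0.0, 0.0, -0.4]
opening: 0.254
```

Call:
{"method": "play_rows", "body": {"moves": [[[0.002, 0, 0], [0, 0, 0], 25], [[0, 0, 0], [0, 0, 0], 25]]}}

```text
clock: 10.2
eef_pos: [447.7, -152.2, 11.3]
tcp_rot: [-3.142, -0.0, 1.251]
contact_force: [-0.4, -0.0, 0.1]
opening: 0.246
```

Call:
{"method": "play_rows", "body": {"moves": [[[0.002, 0, 0], [0, 0, 0], 25], [[0, 0, 0], [0, 0, 0], 25]]}}

```text
clock: 10.4
eef_pos: [448.3, -150.4, 11.3]
tcp_rot: [3.142, 0.0, 1.251]
contact_force: [0.7, 0.7, -0.1]
opening: 0.247
```

```bash
python3 - <<'E'
from h import *
s=sense();print(s['eef_pos'],s['contact_force'])
d=snap('wrist','w4');t=snap('scene','s4')
a=cv2.resize(d['pixels'],(400,300)); c=cv2.resize(t['pixels'][150:270,220:380],(400,300),interpolation=cv2.INTER_CUBIC)
cv2.imwrite('pics/c4.png',cv2.cvtColor(np.hstack([a,c]),cv2.COLOR_RGB2BGR))
E
```

```text
[ 448.31992306 -150.3710836    11.29950938] [ 0.73076005  0.70396724 -0.05889914]
```

View pics/c4.png

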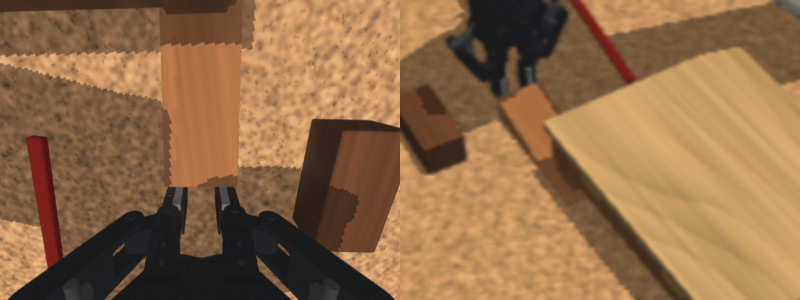

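The wedge is still square on the fingers and going under the leg, with no force rise yet. Carrying on.

Call:
{"method": "play_rows", "body": {"moves": [[[0.002, 0, 0], [0, 0, 0], 25], [[0, 0, 0], [0, 0, 0], 25]]}}

```text
clock: 10.7
eef_pos: [449.0, -148.9, 11.3]
tcp_rot: [3.141, 0.001, 1.251]
contact_force: [-1.5, -4.7, -0.8]
opening: 0.248
```

Call:
{"method": "play_rows", "body": {"moves": [[[0.002, 0, 0], [0, 0, 0], 25], [[0, 0, 0], [0, 0, 0], 25]]}}

```text
clock: 10.9
eef_pos: [449.7, -147.1, 11.3]
tcp_rot: [3.141, 0.001, 1.251]
contact_force: [-0.2, -4.9, -1.3]
opening: 0.249
```

Call:
{"method": "play_rows", "body": {"moves": [[[0.002, 0, 0], [0, 0, 0], 25], [[0, 0, 0], [0, 0, 0], 25]]}}

```text
clock: 11.1
eef_pos: [450.4, -145.2, 11.3]
tcp_rot: [3.141, 0.0, 1.251]
contact_force: [-0.4, -6.1, -0.2]
opening: 0.251
```

```bash
python3 - <<'E'
from h import *
d=dict(np.load('pics/w4.npz'))
# wedge blunt corners in w4 (full-res), top z=28
B=ray(d,[[330,374],[478,374]],28)[:,:2]; m=B.mean(0); print(B,m)
s=sense();print(s['eef_pos'],s['contact_force'])
hb=-.293;c,q=np.cos(hb),np.sin(hb);R=np.array([[c,-q],[q,c]]);print(R.T@(m-[489.5,-20.5]))
E
```

```text
[[ 442.75778435 -179.08715695]
 [ 508.07800649 -200.72219747]] [ 475.41789542 -189.90467721]
[ 450.42396489 -145.23502595   11.32593146] [-0.41008722 -6.07628028 -0.236512  ]
[  35.44646932 -166.25221245]
```

Contact force rose to 5–6 N and held, so the wedge is snug. (That script's blunt-end figure used a wrong image scale, so I'm ignoring it.) Backing off, rising, and moving over the corner with the fingers shut.

Call:
{"method": "play_rows", "body": {"moves": [[[-0.01, 0, 0], [0, 0, 0], 25], [[-0.02, 0, 0], [0, 0, 0], 25], [[0, 0, -0.04], [0, 0, 0], 25], [[0, 0, -0.05], [0, 0, 0], 0], [[0, 0, -0.05], [0, 0, 0], 0], [[0.04, 0, 0], [0, 0, 0], 0], [[0.04, -0.001, 0], [0, 0, 0], 0], [[0.04, -0.001, 0], [0, 0, 0], 0], [[0.04, 0, 0], [0, 0, 0], 0], [[0, 0, 0.03], [0, 0, 0], 0], [[0, 0, 0.02], [0, 0, 0], 0], [[0, 0, 0], [0, 0, 0], 0], [[0, 0, 0], [0, 0, 0], 0]]}}

```text
clock: 12.4
eef_pos: [488.9, -21.1, 101.4]
tcp_rot: [-3.141, 0.0, 1.25]
contact_force: [0.1, -0.5, -0.6]
opening: 0.001
```

```bash
python3 - <<'E'
from h import *
d=snap('scene','s5');t=snap('top','t5');s=sense();print(s['clock'],s['eef_pos'],s['contact_force'])
a=cv2.resize(d['pixels'][140:290,220:440],(440,300),interpolation=cv2.INTER_CUBIC); c=cv2.resize(t['pixels'][225:325,350:470],(360,300),interpolation=cv2.INTER_CUBIC)
cv2.imwrite('pics/c5.png',cv2.cvtColor(np.hstack([a,c]),cv2.COLOR_RGB2BGR))
E
```

```text
12.5 [489.80410198 -21.23703038 102.27297975] [-0.14056653  0.23878529  0.38458265]
```

View pics/c5.png

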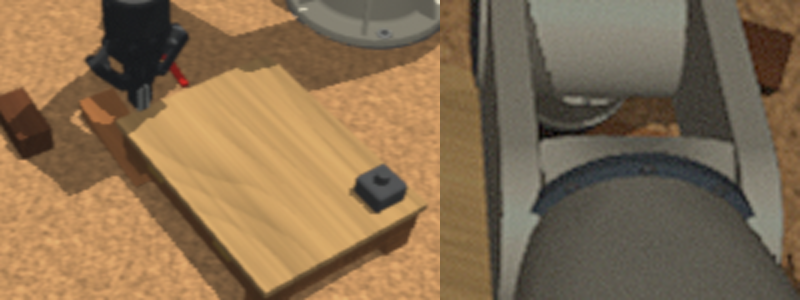

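The fingers stand over the short-leg corner, with the wedge seated below. Descending to press.

Call:
{"method": "play_rows", "body": {"moves": [[[0, 0, 0.01], [0, 0, 0], 0], [[0, 0, 0.01], [0, 0, 0], 0], [[0, 0, 0.003], [0, 0, 0], 0], [[0, 0, 0], [0, 0, 0], 0], [[0, 0, 0], [0, 0, 0], 0]]}}

```text
clock: 13.0
eef_pos: [489.1, -20.8, 78.2]
tcp_rot: [-3.141, 0.0, 1.251]
contact_force: [0.8, -0.3, 0.6]
opening: 0.005
```

Call:
{"method": "play_rows", "body": {"moves": [[[0, 0, 0.001], [0, 0, 0], 0], [[0, 0, 0.001], [0, 0, 0], 0], [[0, 0, 0], [0, 0, 0], 0]]}}

```text
clock: 13.3
eef_pos: [489.2, -20.7, 76.3]
tcp_rot: [3.142, -0.0, 1.251]
contact_force: [-0.5, 0.1, 1.0]
opening: -0.006
```

Call:
{"method": "play_rows", "body": {"moves": [[[0, 0, 0.001], [0, 0, 0], 0], [[0, 0, 0], [0, 0, 0], 0]]}}

```text
clock: 13.5
eef_pos: [489.1, -20.8, 75.2]
tcp_rot: [-3.142, -0.0, 1.251]
contact_force: [-0.0, -0.1, 1.1]
opening: 0.002
```

Call:
{"method": "play_rows", "body": {"moves": [[[0, 0, 0.0005], [0, 0, 0], 0], [[0, 0, 0], [0, 0, 0], 0]]}}

```text
clock: 13.7
eef_pos: [489.2, -20.8, 75.1]
tcp_rot: [3.142, 0.0, 1.251]
contact_force: [-2.5, -0.2, 5.0]
opening: -0.001
```

Call:
{"method": "play_rows", "body": {"moves": [[[0, 0, 0.0005], [0, 0, 0], 0], [[0, 0, 0], [0, 0, 0], 0]]}}

```text
clock: 13.9
eef_pos: [489.2, -20.8, 75.0]
tcp_rot: [3.142, 0.0, 1.251]
contact_force: [-3.9, -0.2, 11.4]
opening: -0.005
```

Call:
{"method": "play_rows", "body": {"moves": [[[0, 0, 0.0005], [0, 0, 0], 0], [[0, 0, 0], [0, 0, 0], 0]]}}

```text
clock: 14.1
eef_pos: [489.3, -20.8, 74.8]
tcp_rot: [3.141, 0.0, 1.251]
contact_force: [-5.4, -0.5, 17.3]
opening: 0.002
```

Call:
{"method": "play_rows", "body": {"moves": [[[0, 0, -0.0004], [0, 0, 0], 0], [[0, 0, 0], [0, 0, 0], 0], [[0, 0, 0], [0, 0, 0], 0], [[0, 0, 0], [0, 0, 0], 0], [[0, 0, 0], [0, 0, 0], 0], [[0, 0, 0], [0, 0, 0], 0], [[0, 0, 0], [0, 0, 0], 0], [[0, 0, 0], [0, 0, 0], 0], [[0, 0, 0], [0, 0, 0], 0], [[0, 0, 0], [0, 0, 0], 0], [[0, 0, 0], [0, 0, 0], 0], [[0, 0, 0], [0, 0, 0], 0]]}}

```text
clock: 15.3
eef_pos: [489.3, -20.8, 75.0]
tcp_rot: [3.141, -0.0, 1.251]
contact_force: [-3.2, -0.6, 12.4]
opening: 0.002
```

Call:
{"method": "play_rows", "body": {"moves": [[[0, 0, -0.005], [0, 0, 0], 0], [[0, 0, -0.02], [0, 0, 0], 0], [[0, 0, -0.05], [0, 0, 0], 0], [[0, 0, -0.05], [0, 0, 0], 0], [[-0.05, 0, 0], [0, 0, 0], 0], [[-0.05, 0, 0], [0, 0, 0], 0], [[0, 0, 0], [0, 0, 0], 0], [[0, 0, 0], [0, 0, 0], 0], [[0, 0, 0], [0, 0, 0], 0]]}}

```text
clock: 16.2
eef_pos: [457.8, -115.3, 199.2]
tcp_rot: [-3.142, -0.0, 1.251]
contact_force: [0.5, 0.0, -0.6]
opening: -0.001
```

```bash
python3 - <<'E'
from h import *
d=snap('wrist','w6');s=sense();print(s['clock'],s['eef_pos'],s['contact_force'])
E
```

```text
16.25 [ 457.94257702 -114.93692735  199.06008082] [-0.1052983   0.30812922  0.22818942]
```

View pics/w6.png

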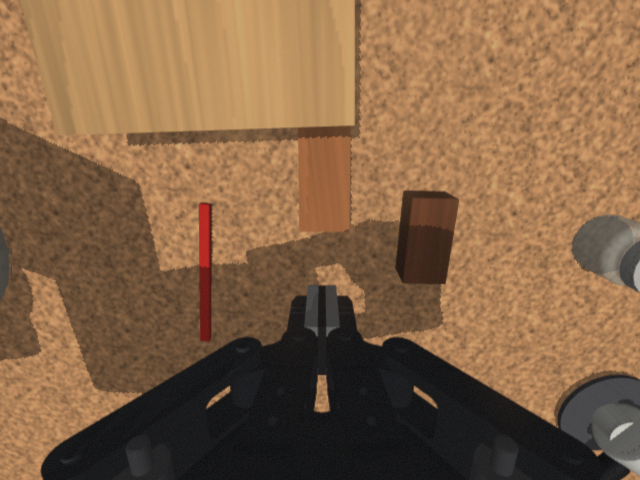

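The wedge sits under the corner with its blunt end at (300,231)-(350,231), and the lid edge runs (58,135)-(355,125).

```bash
python3 - <<'E'
from h import *
d=dict(np.load('pics/w6.npz'))
L=ray(d,[[58,135],[355,125]],75)[:,:2];e=L[1]-L[0];hb=np.arctan2(e[1],e[0]);R=lambda a:np.array([[np.cos(a),-np.sin(a)],[np.sin(a),np.cos(a)]])
f=L[1]+R(hb)@[-25,25];print('len',np.linalg.norm(e),'hb',hb,'foot',f)
B=ray(d,[[300,232],[350,231]],28)[:,:2];hw=1.251;w=B.mean(0)+R(hw)@[75,0]
print('blunt',B.mean(0),'foot in wedge',R(hw).T@(f-w),R(hw).T@(np.array([489.5,-20.5])-w))
E
```

```text
len 228.831334515113 hb -0.2892249784318711 foot [490.24142131 -15.99594502]
blunt [ 454.20892809 -135.77116082] foot in wedge [50.03019946  3.44849368] [45.52141947  2.73637027]
```

```bash
python3 -c "
from rig import *
print(sign_off())"
```

```text
the job is handed in; nothing more can be done
None
```

The wedge is snug under the short leg, the press test held, and the job is handed in at about 16 s on the robot's clock. `sign_off()` gave no verdict.

- **Wedging:** I pushed the wedge nose-first with the slightly open fingers, correcting a small sideways offset and skew. I stopped when the push force rose from about 0 to 5–6 N.
- **Press:** I pressed the lid over the short leg at about 12 N for over 1 s (17 N briefly at first). It stayed at about 75 mm and sank only 0.2–0.4 mm. Then I withdrew the hand.
- **Last checks (wrist view):** The foot is at about (50, 3) mm in the wedge's frame, well inside the limits. The box moved about 5 mm from its start, close to what the cameras can resolve. The bystanders in view, including the offcut and pencil, look undisturbed, and the gripper is clear of everything.
- **Not measured or disagreeing:**
  - I did not measure the box's tilt directly; I judged it level from the stiff press.
  - The first top-view fit of the lid was about 7 mm off, so I used the close wrist view instead.
  - One mid-push check used a wrong image scale, and I discarded it.

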